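# Switch the pod sorter to its empty chute

## Task

The left chute of the little pod sorter is full. Press the raised right pad of its seesaw gate down so that the gate rocks fully over to the right, and only then push the tab of the ramp's stop fully to the left, so that the three waiting pods roll by themselves into the empty right chute and none goes left. Work with the fingertips only: do not touch or lift the pods, and leave the pods in the left chute and the things round the sorter where they are.

Things in the scene. Friction and masses are not known exactly. Their poses are not given: they have to be found in the camera images.
- sorter: Pod sorter fixed to the desk. Origin on the desk under its middle; x points away from the robot up the feed ramp, y left along gate and chutes; turned by up to 0.3 rad. Grey base 290 mm wide. The ramp (lane 24 mm wide at y = 0) falls from x = 108 to 2 mm and ends over the middle of the seesaw gate; behind the gate a board rises to z = 100 mm. Nothing is higher than 125 mm.
- gate (a joint): Angle of the seesaw gate, a 124 mm steel trough along the sorter's y on a pivot at sorter x = -20, y = 0, z = 60 mm. -0.28 rad: left end fully down; 0: level; +0.28: right (-y) end fully down. Starts at -0.28 to -0.24. A counterweight above the pivot (its top at z = 114 mm) tips it to the side it was rocked to; a pad takes under 1 N until the end stop.
- pad_left (a point): Centre of the top face of the left press pad: a black ribbed plate on the robot's side of the gate, 42 mm (sorter x) by 30 mm (sorter y), 4 mm thick, 46 mm left of the pivot. It goes up and down with the gate; free below and above. About 59 mm above the desk when its end is down, 84 mm when up.
- pad_right (a point): The same on the right press pad, 46 mm right of the pivot, alike in size. It starts up (about 84 mm above the desk) and lies about 59 mm above the desk when the gate is fully over to the right.
- stop (a joint): Travel of the sliding stop that crosses the ramp 22 mm behind the sorter's origin and holds the pods back. 0 = shut, 0.034 m = fully open; it slides along the sorter's +y (to the left), against about 1 N of friction, and stays where it is left. It starts at 0 to 0.005. The lane begins to clear at about 0.020.
- stop_tab (a point): Centre of the right-hand (-y) face of the stop's black push tab, an upright plate 26 mm (sorter x) by 5 mm thick (sorter y) by 30 mm high, its centre 106 mm above the desk, right of the ramp. Pushed to the sorter's left (+y) it draws the stop out of the lane. There is free space to its right.
- chute_left (a point): Middle of the sloping floor of the left catch chute: lane 26 mm wide along the sorter's y, from 66 to 134 mm left of the origin, floor falling outward from z = 44 to 18 mm, walls 20 mm above it, end wall to z = 52 mm. It is full: three pods lie in it.
- chute_right (a point): The same of the right catch chute, mirror-like, 66 to 134 mm right of the origin; empty at the start.
- pod_0: Round white pod, ball 20 mm across, 10 to 17 g, origin at its centre; the first (lowest) of the three waiting on the feed ramp behind the stop.
- pod_1: Round white pod, ball 20 mm across, 10 to 17 g, origin at its centre; the second of the three waiting on the feed ramp behind the stop.
- pod_2: Round white pod, ball 20 mm across, 10 to 17 g, origin at its centre; the last (highest) of the three waiting on the feed ramp behind the stop.
- old_pod_0: Round white pod, ball 20 mm across, origin at its centre; one of the three already lying in the left chute. Stays there.
- old_pod_1: Round white pod, ball 20 mm across, origin at its centre; one of the three already lying in the left chute. Stays there.
- old_pod_2: Round white pod, ball 20 mm across, origin at its centre; one of the three already lying in the left chute. Stays there.
- oil_bottle: Bystander: brown screw-cap bottle, 26 mm across, 62 mm high, origin at the centre of its underside; on the desk left or right of the ramp.
- stain_bottle: Bystander: dark violet screw-cap bottle with white cap, 28 mm across, 55 mm high, origin at the centre of its underside; on the desk on the other side of the ramp.
- swab_cup: Bystander: empty white cup, 57 mm across, 61 mm high, origin at the centre of its underside; on the desk behind the ramp.
- tweezers: Bystander: steel tweezers 120 mm long, 14 mm wide, 8 mm high, lying along the sorter's y on the desk in front of it; origin at the underside's centre.

How it is judged:
By the outcome, as a careful person would: the job done as asked, in the order asked, and still so for the second after the job is handed in, with the robot touching nothing.
It also fails if it takes over 40 s, if anything falls off the work surface, if the arm or the gripper's body presses on something with over 40 N, if the wrist force passes 120 N, or if a joint passes its speed limit or range.

## Robot

A 7-joint arm with a two-finger parallel gripper is mounted at the origin on a cart in front of the work surface, level with it; the furniture and walls round the work are solid. World frame = base frame: x ahead of the robot, y to its left, z up, the work surface at z = 0. Lengths are in mm, angles in rad, forces in N, time in s.
With the tool pointing down it reaches from about 350 to 775 mm from the base axis. Payload 3.1 kg.
Tool frame: the origin (TCP) lies midway between the tips of the shut fingers; the grasp point (between the pads) lies 19 mm behind it; z points along the fingers, y is the line along which they close (so a half turn about z gives the same grasp; the last joint's range is limited). The gripper opens to 85 mm and grips with 20 to 120 N. Pads are 22 mm wide; open, the fingers measure 114 mm over their backs; the gripper's body (76 mm by 85 mm) begins 54 mm behind the grasp point. The pads swing forward as they close: fully open they stand 13 mm farther back than shut.
Start: joints at [1.283, 0.311, 0.014, 1.512, -0.004, 1.319, -0.027], TCP at [133.865, -533.478, 199.904] pointing down, gripper open.
Joint ranges: [-2.7, 2.7], [-0.3, 1.91], [-1.27, 1.3], [0.12, 2.57], [-1.44, 4.58], [0.2, 2.03], [-3.05, 3.05]. Speed limits (rad/s): [2.79, 2.79, 3.14, 3.14, 3.14, 3.14, 3.14].

## Interface

Orientations are given as a unit quaternion [x, y, z, w].
In Python, from cell import * gives the robot as it stands.
- The arm moves only by the tool carry_out, never from a script. Its argument "series" is a list of rows, each a list of 6 numbers: the shift along the world's x, y, z in cm, then the turn, a rotation vector about the world's x, y, z in degrees. In form: [[x, y, z, ax, ay, az], ...]. A call has 1 to 12 rows; each row shifts and turns the commanded pose from where the row before left it; what a row does not reach is not made up. A row lasts 1/12 s, in which the tool goes at most 41.7 mm and 7.16 degrees, less where a joint would pass 70% of its speed; a pose out of reach is approached as far as the arm can. A call with a gripper value outside its range is refused whole. "claw" is the finger opening in cm, from 0 to 8.54, set as the call begins (left out, the last holds). The fingers move at their own pace and stop on an object; "newtons" is the grip in N (left out, the last holds). Time passes only in rows, so rows that do not move let the fingers close. It gives the time, the measured TCP pose, the force, the opening and the grip force at its end, in the units of the state.
- observe(): the state, without advancing time (a new reading comes with each control period).
- capture(name): name is "scene" or "top" or "wrist"; returns (picture, depth): 480x640x3 uint8, red, green, blue; 480x640 float32, mm along the optical axis (not along the pixel's ray), 0 where there is no reading.
- camera_model(name): a dict with "camera_matrix" (3x3 intrinsics, pixels), "origin" and "attitude" of the camera in the world; the wrist camera has in their place "tool_from_camera" (4x4, takes a point from camera to tool coordinates, whose origin is the TCP and whose axes are the flange's). Camera axes: x right, y down, z forward; pixel columns grow to the right and rows downward; lengths in mm; the calibration is good to about 2 mm. A picture is of the moment at which its call begins: read the wrist's pose just before it. camera_model takes no time and is no camera call.
- sign_off(): hands the job in; it is judged then, once.
The state is a dict: "t": time; "joint_positions": joint angles; "dq": joint speeds; "joint_torque": joint torques, N m; "eef_pos": TCP position; "ee_rot": TCP orientation; "force": force on the tool from outside, world axes, zero at the start; "torque": the same for the moment, N m; "finger_gap": finger opening in mm; "finger_force": force on a finger pad.
Only numpy, scipy, OpenCV 4.12 (cv2) and the standard library are available. Lean on these libraries where they do the work, as an engineer would, in place of code of your own. Each camera call takes 0.05 s, during which the arm holds its last target. There are 200 camera calls.

## Working session

There is one attempt and no reset: what is moved stays moved. The work goes in short steps, Python scripts to look and compute and a tool call to move; the robot and the scene stay as the last step left them, time stands still between calls to the robot, and variables do not carry over. Pictures are saved under pics/ and viewed, at most 10 in all, crops included, and the job is handed in when it is done.

Besides the shell and the picture viewer there is one more tool, called after "Request:" as name(argument=value, ...), one argument or row to a line, values as JSON. carry_out: Moves the arm, as the interface text tells. Its arguments: {"type":"object","properties":{"series":{"type":"array"},"claw":{"type":"number"},"newtons":{"type":"number"}},"required":["series"]}

```bash
mkdir -p pics
python3 - <<'E'
from cell import *
import cv2,numpy as np
s=observe();print(s)
for n in("scene","top"):
    p,d=capture(n);cv2.imwrite(f"pics/{n}0.png",p[:,:,::-1]);np.save(n+"_d.npy",d);np.save(n+"_p.npy",p);print(camera_model(n))
E
```

```text
{'t': 0.0, 'joint_positions': array([ 1.28332436,  0.31174856,  0.01400097,  1.51307707, -0.00440033,
        1.3191957 , -0.02720128]), 'dq': array([ 0.00056561,  0.00161295,  0.00094733, -0.00055342,  0.00049781,
        0.00135407, -0.00057637]), 'joint_torque': array([ 3.43175634e-04, -3.79912949e+01,  1.46408156e-01, -2.30590439e+01,
        1.22284397e-02,  1.35572132e-02, -1.08390668e-05]), 'eef_pos': array([ 133.6235067 , -532.68244626,  198.80054679]), 'ee_rot': array([ 9.92454207e-01,  1.22609989e-01, -1.96670597e-04, -1.18272078e-03]), 'force': array([0.57551463, 0.32774164, 0.09637159]), 'torque': array([-0.0501573 , -0.0257701 ,  0.00932022]), 'finger_force': 0.0, 'finger_gap': 84.97826760857681}
{'camera_matrix': array([[520.70337784,   0.        , 323.43428794],
       [  0.        , 520.70337784, 242.57097339],
       [  0.        ,   0.        ,   1.        ]]), 'origin': array([ -42.29540236, -274.5815385 ,  534.00420008]), 'attitude': array([ 0.75106864, -0.42931497,  0.24881083, -0.43552006])}
{'camera_matrix': array([[517.2016004 ,   0.        , 316.55561745],
       [  0.        , 517.2016004 , 242.03774841],
       [  0.        ,   0.        ,   1.        ]]), 'origin': array([496.54629482,  98.73677315, 930.10069918]), 'attitude': array([-0.69726519,  0.71380907, -0.0458566 ,  0.04685134])}
```

View pics/scene0.png

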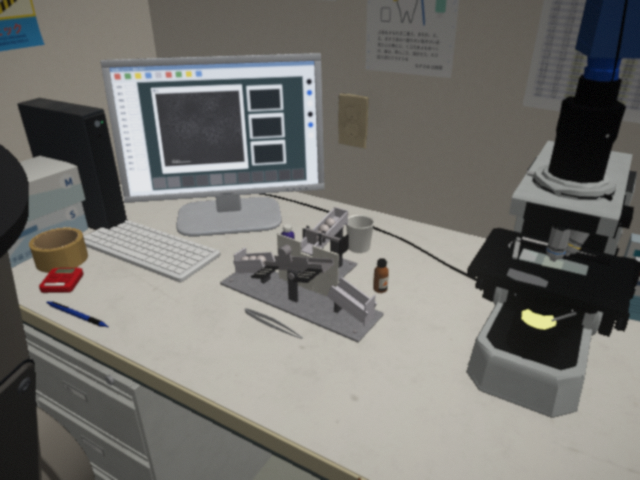

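View pics/top0.png

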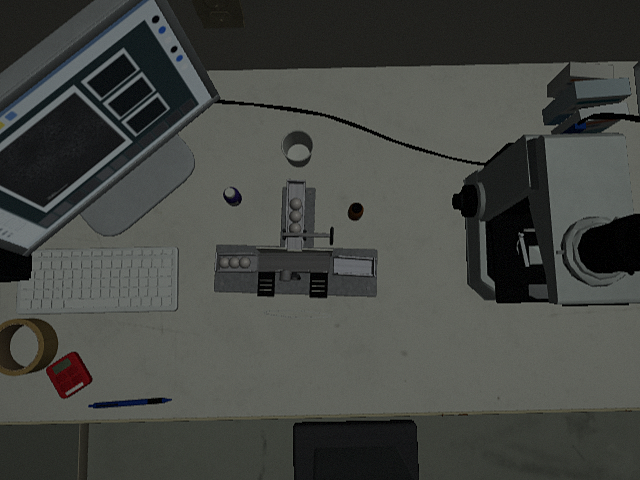

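The top view shows the sorter with the pods at (295,205–230), the black pads at about (266,285) and (318,285), and the tab at (332,236). Everything is upright and nearly aligned with the image. Next I measure these.

```bash
cat > h.py <<'E'
import numpy as np,cv2
from cell import *
from scipy.spatial.transform import Rotation as R
def cast(n,uv,z):
    m=camera_model(n);K=m["camera_matrix"];r=R.from_quat(m["attitude"]).as_matrix()
    d=r@np.linalg.inv(K)@np.array([uv[0],uv[1],1.]);o=m["origin"];return o+d*(z-o[2])/d[2]
def pt(n,uv,dep):
    m=camera_model(n);return m["origin"]+R.from_quat(m["attitude"]).as_matrix()@(np.linalg.inv(m["camera_matrix"])@np.array([uv[0],uv[1],1.])*dep)
E
python3 - <<'E'
from h import *
p=np.load("top_p.npy");d=np.load("top_d.npy")
c=p[170:310,200:390];cv2.imwrite("pics/topc.png",cv2.convertScaleAbs(cv2.resize(c[:,:,::-1],None,fx=4,fy=4,interpolation=cv2.INTER_CUBIC),alpha=1.6))
g=p.max(2);m=(g<38).astype(np.uint8);m[:170]=0;m[310:]=0;m[:,:205]=0;m[:,390:]=0
n,l,s,ce=cv2.connectedComponentsWithStats(m)
for i in range(1,n):
    if s[i,4]>15:
        dd=np.median(d[l==i]);print(s[i],ce[i].round(1),pt("top",ce[i],dd).round(1))
# base from height map
K=camera_model("top");v,u=np.mgrid[170:320,200:400]
P=np.array([[pt("top",(a,b),d[b,a]) for a in range(205,390)] for b in range(175,310)])
base=((p[175:310,205:390].max(2)<105)|(P[:,:,2]>8)).astype(np.uint8)
cs,_=cv2.findContours(base,cv2.RETR_EXTERNAL,cv2.CHAIN_APPROX_NONE)
c=max(cs,key=cv2.contourArea);r=cv2.minAreaRect(c);b=cv2.boxPoints(r)+[205,175];print(r)
for q in b:print(q,cast("top",q,5).round(1))
E
```

```text
[288 181  16   3  22] [294.8 181.8] [702.7 131.5 116.3]
[223 192  19  14 123] [232.7 199.7] [693.8 245.1  33.7]
[348 203  15  17 199] [354.8 211.2] [665.8  30.9  45.5]
[330 227   4  18  56] [331.2 235.4] [613.8  75.2 118.5]
[282 236  17   5  28] [287.5 236.8] [614.  144.9 112.8]
[257 249  76   8 193] [291.3 251.1] [594.9 140.9  77.9]
[219 255  21   1  21] [229. 255.] [594.9 250.6  40.3]
[333 256   7  11  18] [334.6 259.4] [582.7  68.4  43.7]
[371 258   3  19  34] [372.5 266.6] [568.5   3.8  46.1]
[257 271  25  26 387] [266.7 282.6] [544.8 184.2  58.5]
[290 271  39  27 458] [314.8 282.6] [541.5 103.1  83.4]Traceback (most recent call last):
  File "<stdin>", line 11, in <module>
  File "h.py", line 8, in pt
    m=camera_model(n);return m["origin"]+R.from_quat(m["attitude"]).as_matrix()@(np.linalg.inv(m["camera_matrix"])@np.array([uv[0],uv[1],1.])*dep)
ValueError: time passes only in moves, steps and waits
```

View pics/topc.png

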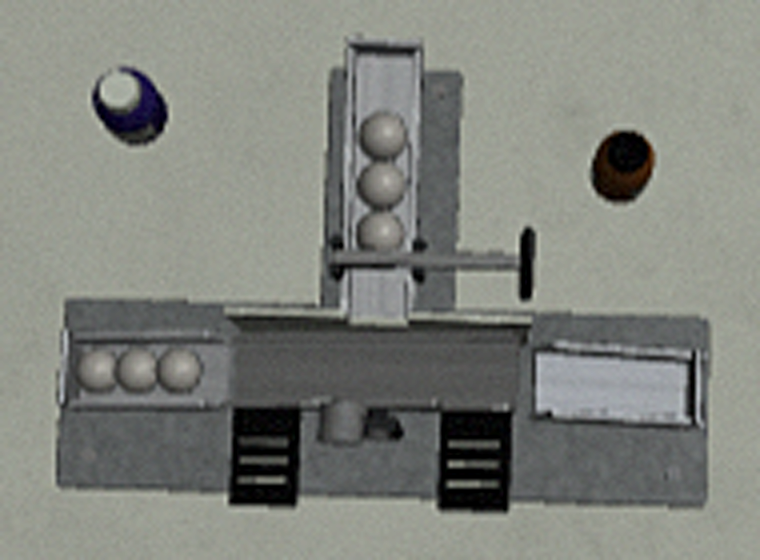

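Run:
```python
from h import *
for nm,uv,z in [("FL",(58,487),5),("FR",(705,507),5),("BL",(66,298),5),("BR",(709,318),5),("padL",(264,455),59),("padR",(474,460),84),("tabtop",(527,263),121),("tab_f",(527,298),121),("tab_b",(527,228),121),("pod0",(380,230),100)]:
    print(nm,cast("top",(200+uv[0]/4,170+uv[1]/4),z).round(1))
d=np.load("top_d.npy")
for uv in [(470,290),(500,300),(550,300),(480,240),(465,200),(560,140),(620,230)]: print(uv,pt("top",uv,d[uv[1],uv[0]]).round())
```

```text
FL [533.6 282.6   5. ]
FR [518.   -5.3   5. ]
BL [618.4 279.2   5. ]
BR [602.5 -10.3   5. ]
padL [542.8 185.3  59. ]
padR [537.4  97.1  84. ]
tabtop [612.8  74.4 121. ]
tab_f [598.8  74.8 121. ]
tab_b [626.8  74.  121. ]
pod0 [630.7 133.1 100. ]
(470, 290) [ 526. -175.   -2.]
(500, 300) [ 505. -158.  197.]
(550, 300) [ 503. -190.  282.]
(480, 240) [ 608. -177.   66.]
(465, 200) [ 673. -150.   84.]
(560, 140) [ 701. -210.  302.]
(620, 230) [ 573. -219.  394.]
```

The base's long edge gives a yaw of about -3.1° and a length of 288 mm (290 given). The pads are 88 mm apart. The tab's right face is near y=72. I shut the fingers and swing in well short of the microscope.

Request:
carry_out(
  series=[
    [1.66, 2.9, 0, 0, 0, -1.43],
    [1.66, 2.9, 0, 0, 0, -1.43],
    [1.66, 2.9, 0, 0, 0, -1.43],
    [1.66, 2.9, 0, 0, 0, -1.43],
    [1.66, 2.9, 0, 0, 0, -1.43],
    [1.66, 2.9, 0, 0, 0, -1.43],
    [1.66, 2.9, 0, 0, 0, -1.43],
    [1.8, 3, 0, 0, 0, -1.43],
    [1.8, 3, 0, 0, 0, -1.43],
    [1.8, 3, 0, 0, 0, -1.43],
    [1.8, 3, 0, 0, 0, -1.43],
    [1.8, 3, 0, 0, 0, -1.43],
  ],
  claw=0,
  newtons=20,
)

```text
t: 1.1
eef_pos: [340.2, -178.7, 199.7]
ee_rot: [1.0, -0.028, -0.0, 0.0]
force: [0.6, -0.7, 0.8]
finger_gap: 0.0
finger_force: 0.0
```

Request:
carry_out(
  series=[
    [1.8, 3, 0, 0, 0, 0],
    [1.8, 3, 0, 0, 0, 0],
    [1.8, 3, 0, 0, 0, 0],
    [1.8, 3, 0, 0, 0, 0],
    [1.8, 3, 0, 0, 0, 0],
    [1.25, 3.1, 0, 0, 0, 0],
    [1.25, 3.1, 0, 0, 0, 0],
    [1.25, 3.1, 0, 0, 0, 0],
    [1.25, 3.1, 0, 0, 0, 0],
    [0, 0, 0, 0, 0, 0],
    [0, 0, 0, 0, 0, 0],
    [0, 0, 0, 0, 0, 0],
  ],
)

```text
t: 2.1
eef_pos: [479.6, 92.8, 199.3]
ee_rot: [1.0, -0.027, -0.001, 0.001]
force: [-0.4, -0.4, -0.8]
finger_gap: 0.1
finger_force: 0.0
```

Run:
```python
from h import *
s=observe();p,d=capture("wrist");print(s["eef_pos"],s["ee_rot"],camera_model("wrist"))
np.save("w_p.npy",p);np.save("w_d.npy",d);cv2.imwrite("pics/w0.png",p[:,:,::-1])
```

```text
[479.59132801  92.76371515 199.31113561] [ 9.99639450e-01 -2.68355068e-02 -7.41609665e-04  5.24204218e-04] {'camera_matrix': array([[359.06133041,   0.        , 317.40053643],
       [  0.        , 359.06133041, 234.55639983],
       [  0.        ,   0.        ,   1.        ]]), 'tool_from_camera': array([[ 4.26129801e-04, -9.57677440e-01, -2.87843255e-01,
         7.25612042e+01],
       [ 9.99999377e-01,  7.05176878e-04, -8.65757483e-04,
         1.17678304e+00],
       [ 1.03209682e-03, -2.87842707e-01,  9.57677143e-01,
        -1.75757224e+02],
       [ 0.00000000e+00,  0.00000000e+00,  0.00000000e+00,
         1.00000000e+00]])}
```

View pics/w0.png

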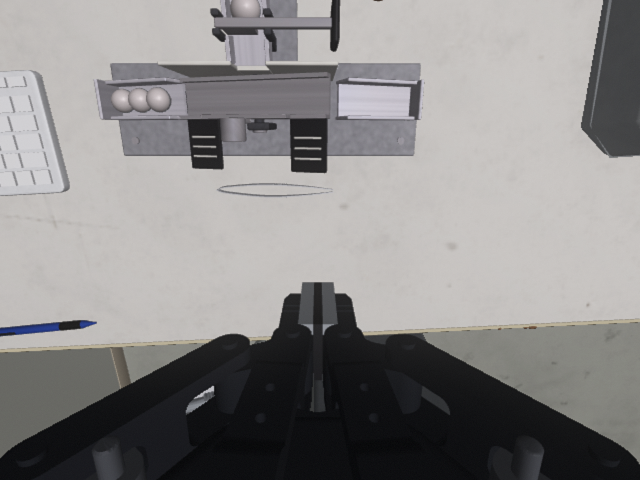

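The wrist view shows the right pad at about (309,146), the left pad at (206,144), the tab at (336,24) with its right face near 340, and the fingertips at (318,290).

Run:
```python
from h import *
P=np.array([479.6,92.8,199.3]);r=R.from_quat([ 9.99639450e-01,-2.68355068e-02,-7.4e-04,5.2e-04]).as_matrix()
m=camera_model("wrist");T=m["tool_from_camera"];K=m["camera_matrix"]
o=P+r@T[:3,3]
for nm,uv,z in [("padR",(309,146),84),("padR_l",(291.5,146),84),("padR_r",(326.5,146),84),("padR_near",(309,171),84),("padL",(206.5,145),59),("tabR near top",(339,48),121),("tabR",(340,22),121),("tabL",(332,22),121)]:
    d=r@T[:3,:3]@np.linalg.inv(K)@np.array([*uv,1.]);print(nm,(o+d*(z-o[2])/d[2]).round(1))
```

```text
padR [537.6  95.3  84. ]
padR_l [538.3 109.1  84. ]
padR_r [536.9  81.5  84. ]
padR_near [518.1  96.5  84. ]
padL [541.8 183.4  59. ]
tabR near top [599.2  71.6 121. ]
tabR [613.9  70.4 121. ]
tabL [614.1  75.4 121. ]
```

The two views agree within 2 mm: pad at (537,96) and the tab's right face at y of about 71. I move over the pad and press down.

Request:
carry_out(
  series=[
    [1.9, 0, -2, 0, 0, 0],
    [1.9, 0, -2, 0, 0, 0],
    [1.9, 0, -2, 0, 0, 0],
    [0, 0, -2, 0, 0, 0],
    [0, 0, -1.5, 0, 0, 0],
    [0, 0, -0.7, 0, 0, 0],
    [0, 0, -0.5, 0, 0, 0],
    [0, 0, -0.5, 0, 0, 0],
    [0, 0, -0.5, 0, 0, 0],
    [0, 0, -0.5, 0, 0, 0],
    [0, 0, -0.5, 0, 0, 0],
    [0, 0, 0, 0, 0, 0],
  ],
)

```text
t: 3.15
eef_pos: [536.5, 93.3, 72.2]
ee_rot: [1.0, -0.027, -0.001, 0.0]
force: [-0.6, -0.0, -0.7]
finger_gap: 0.2
finger_force: 0.0
```

Request:
carry_out(
  series=[
    [0, 0, -0.4, 0, 0, 0],
    [0, 0, -0.4, 0, 0, 0],
    [0, 0, -0.3, 0, 0, 0],
    [0, 0, 0, 0, 0, 0],
    [0, 0, 0, 0, 0, 0],
    [0, 0, 0, 0, 0, 0],
  ],
)

```text
t: 3.65
eef_pos: [537.2, 93.6, 62.0]
ee_rot: [1.0, -0.027, 0.0, -0.0]
force: [-1.2, 0.9, 1.2]
finger_gap: 0.3
finger_force: 0.0
```

Request:
carry_out(
  series=[
    [0, 0, -0.2, 0, 0, 0],
    [0, 0, -0.2, 0, 0, 0],
    [0, 0, 0, 0, 0, 0],
    [0, 0, 0, 0, 0, 0],
  ],
)

```text
t: 3.98
eef_pos: [536.9, 93.5, 57.7]
ee_rot: [1.0, -0.027, -0.0, 0.0]
force: [0.2, 0.2, 0.3]
finger_gap: -0.1
finger_force: 0.0
```

Request:
carry_out(
  series=[
    [0, 0, -0.2, 0, 0, 0],
    [0, 0, 0, 0, 0, 0],
    [0, 0, 0, 0, 0, 0],
  ],
)

```text
t: 4.23
eef_pos: [537.0, 93.6, 55.8]
ee_rot: [1.0, -0.027, -0.0, -0.0]
force: [-1.2, 0.6, -0.0]
finger_gap: -0.1
finger_force: 0.1
```

Run:
```python
from h import *
s=observe();print(s["eef_pos"],s["force"])
p,d=capture("top");c=p[170:310,200:390];cv2.imwrite("pics/t1.png",cv2.convertScaleAbs(cv2.resize(c[:,:,::-1],None,fx=4,fy=4,interpolation=cv2.INTER_CUBIC),alpha=1.6))
u,v=266,284;print(pt("top",(u,v),d[v,u]))
```

```text
[536.99700023  93.55352241  55.80371188] [-1.20339116  0.55453156 -0.03782573]
[542.49202344 185.4891094   56.64812643]
```

View pics/t1.png

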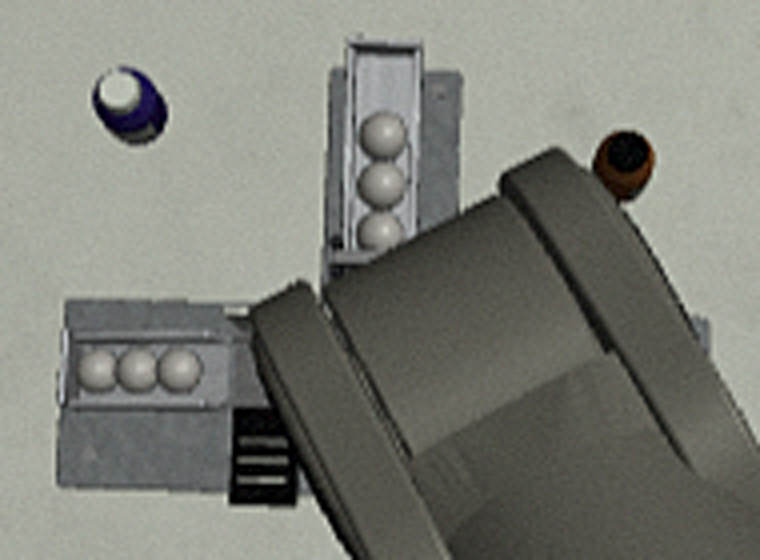

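The left pad at (265,455) still looks down and I feel no force, so the gate has apparently not rocked. I check with the wrist and scene cameras.

Run:
```python
from h import *
s=observe()
p,d=capture("wrist");q,e=capture("scene")
a=cv2.resize(p[0:340,80:480],(660,561));b=cv2.resize(q[200:340,210:400],None,fx=4,fy=4,interpolation=cv2.INTER_CUBIC)
cv2.imwrite("pics/w1.png",a[:,:,::-1]);cv2.imwrite("pics/s1.png",b[:,:,::-1])
np.save("w1d.npy",d)
```

```text
(no output)
```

View pics/w1.png

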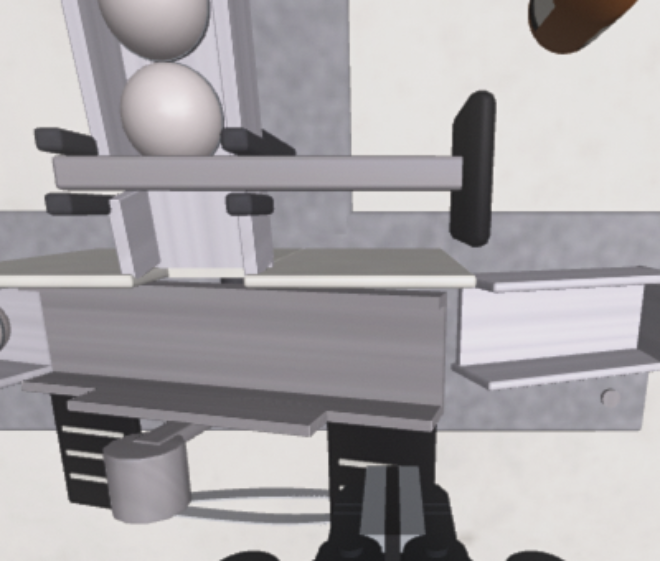

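View pics/s1.png

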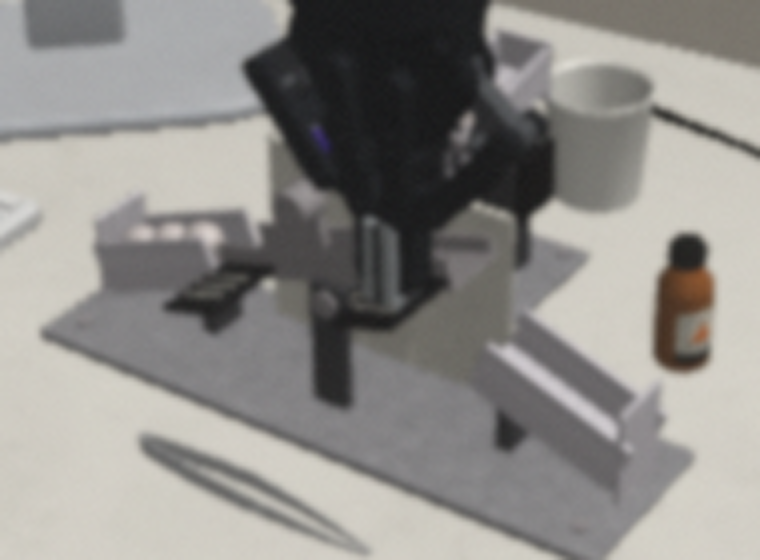

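Run:
```python
from h import *
s=observe();m=camera_model("wrist");T=m["tool_from_camera"];K=m["camera_matrix"];print(s["eef_pos"],s["force"])
c=np.linalg.inv(T)@[0,0,0,1];print("tcp cam",c.round(1),(K@c[:3]/c[2])[:2])
r=R.from_quat(s["ee_rot"]).as_matrix();d=np.load("w1d.npy")
def w(x,y):
    u,v=80+x/660*400,y/561*340;z=d[int(round(v)),int(round(u))]
    return np.array([u,v,z]).round(1),(s["eef_pos"]+r@(T[:3,:3]@(np.linalg.inv(K)@[u,v,1]*z)+T[:3,3])).round(1)
for n,x,y in [("fingertip top edge",405,475),("fingertip",375,475),("finger mid",410,510),("padR",345,440),("padR2",420,445),("padR3",338,490),("padL",90,480),("padL far",70,412),("trough L",60,340),("trough R",420,340),("tabtop",478,180),("cw",150,450),("desk",220,520),("base",500,400)]: print(n,*w(x,y))
```

```text
[537.07317982  93.58435611  55.96144528] [-0.97368851  0.38146394 -0.13227858]
tcp cam [ -1.   18.9 189.2   1. ] [315.46086384 270.419888  ]
fingertip top edge [325.5 287.9 144.3] [547.3  88.7  99.7]
fingertip [307.3 287.9 145. ] [547.4  96.1  99. ]
finger mid [328.5 309.1 129.1] [546.5  88.  115.8]
padR [289.1 266.7 159. ] [550.9 104.3  83.6]
padR2 [334.5 269.7 153.4] [550.6  84.5  89.1]
padR3 [284.8 297.  164.5] [535.7 107.5  82.5]
padL [134.5 290.9 188.3] [532.2 188.8  60. ]
padL far [122.4 249.7 181.9] [555.1 190.5  59.8]
trough L [116.4 206.1 182.1] [576.4 192.6  53.3]
trough R [334.5 206.1 149.1] [577.5  83.2  85.5]
tabtop [369.7 109.1 103.5] [613.5  73.3 122.2]
cw [170.9 272.7 130.5] [561.5 144.5 110.8]
desk [213.3 315.2 247.7] [488.9 167.1  10.6]
base [383.  242.4 233. ] [535.4  50.1  10. ]
```

The fingertips stand above the pad, which is still up at 84–89 mm. In the wrist view their edge is at z of about 95 although the TCP reads 56. I check the true tip and body heights with the scene camera's depth.

Run:
```python
from h import *
q,e=capture("scene");s=observe();print(s["eef_pos"])
for u in (302,308):
  for v in range(226,292,4): print(u,v,q[v,u],pt("scene",(u,v),e[v,u]).round(0))
m=camera_model("scene");r=R.from_quat(m["attitude"]).as_matrix()
c=r.T@(s["eef_pos"]-m["origin"]);print((m["camera_matrix"]@c/c[2])[:2])
```

```text
[537.07036669  93.5582565   55.96226094]
302 226 [25 27 27] [525.  96. 174.]
302 230 [27 27 28] [525.  96. 168.]
302 234 [32 32 33] [526.  97. 160.]
302 238 [33 33 35] [528.  99. 152.]
302 242 [34 36 36] [526.  98. 147.]
302 246 [32 33 34] [526.  98. 140.]
302 250 [32 32 34] [525.  97. 133.]
302 254 [88 90 91] [528.  99. 124.]
302 258 [69 71 70] [525.  97. 119.]
302 262 [69 70 71] [526.  99. 111.]
302 266 [70 71 71] [526.  98. 104.]
302 270 [73 75 74] [523.  97.  98.]
302 274 [61 61 61] [525.  98.  89.]
302 278 [42 43 41] [523.  97.  83.]
302 282 [65 64 60] [515.  92.  82.]
302 286 [111 110 105] [596. 146.   8.]
302 290 [127 126 128] [587. 140.   7.]
308 226 [26 26 27] [516.  80. 183.]
308 230 [26 27 27] [516.  80. 176.]
308 234 [31 31 32] [519.  82. 168.]
308 238 [30 29 30] [519.  82. 161.]
308 242 [26 26 27] [517.  81. 156.]
308 246 [26 26 28] [524.  86. 144.]
308 250 [30 29 30] [523.  85. 138.]
308 254 [31 30 31] [520.  83. 133.]
308 258 [80 81 81] [528.  89. 120.]
308 262 [89 91 92] [528.  89. 113.]
308 266 [90 92 93] [527.  88. 107.]
308 270 [90 92 92] [528.  89.  99.]
308 274 [100 102 103] [525.  87.  93.]
308 278 [54 54 53] [523.  86.  87.]
308 282 [75 73 70] [594. 131.  23.]
308 286 [106 105  99] [596. 133.  13.]
308 290 [123 121 121] [592. 131.   8.]
[309.03480441 288.8487672 ]
```

Both cameras put the real fingertips about 34 mm above the reported TCP, so I am just above the pad. I shift slightly away from the counterweight and continue down with that offset in mind.

Request:
carry_out(
  series=[
    [-0.8, -0.4, 0, 0, 0, 0],
    [0, 0, -0.5, 0, 0, 0],
    [0, 0, -0.5, 0, 0, 0],
    [0, 0, -0.5, 0, 0, 0],
    [0, 0, -0.4, 0, 0, 0],
    [0, 0, 0, 0, 0, 0],
  ],
)

```text
t: 4.93
eef_pos: [528.0, 89.2, 35.5]
ee_rot: [1.0, -0.027, -0.001, 0.0]
force: [0.0, -0.2, -0.7]
finger_gap: -0.0
finger_force: 0.0
```

Request:
carry_out(
  series=[
    [0, 0, -0.3, 0, 0, 0],
    [0, 0, -0.3, 0, 0, 0],
    [0, 0, -0.2, 0, 0, 0],
    [0, 0, 0, 0, 0, 0],
    [0, 0, 0, 0, 0, 0],
  ],
)

```text
t: 5.35
eef_pos: [529.1, 89.6, 29.0]
ee_rot: [1.0, -0.027, 0.0, -0.0]
force: [-0.3, 0.5, 0.9]
finger_gap: -0.2
finger_force: 0.2
```

Run:
```python
from h import *
s=observe();print(s["eef_pos"],s["force"])
p,d=capture("wrist");a=p[0:340,80:480];cv2.imwrite("pics/w2.png",cv2.resize(a,(660,561))[:,:,::-1])
p,d=capture("top");u,v=266,280
for v in(276,280,284):print(pt("top",(u,v),d[v,u]))
```

```text
[529.13504514  89.62834176  28.96905553] [-0.31270673  0.54536477  0.92394444]
[553.93238264 182.36461674  86.73425892]
[547.67823065 182.86706609  82.35873305]
[541.03289148 182.73405228  84.38699585]
```

View pics/w2.png

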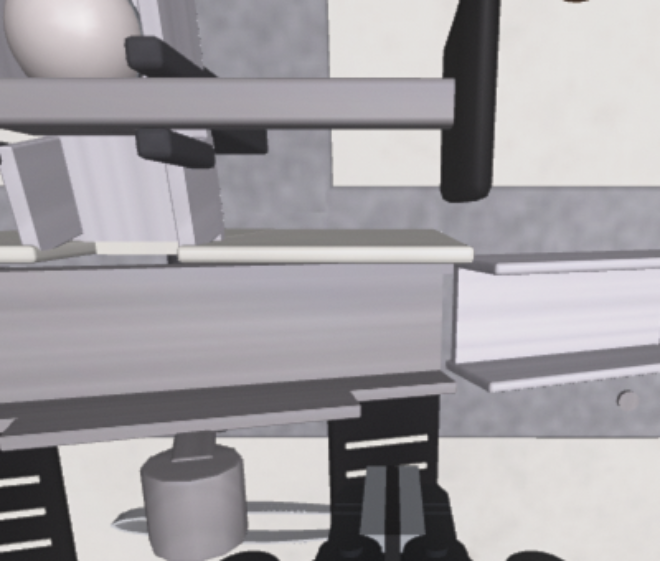

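The gate has rocked over: the left pad is now at 84 mm and the counterweight, at (195,500), has swung right. I press slightly further to feel the end stop.

Request:
carry_out(
  series=[
    [0, 0, -0.2, 0, 0, 0],
    [0, 0, 0, 0, 0, 0],
    [0, 0, 0, 0, 0, 0],
  ],
)

```text
t: 5.7
eef_pos: [529.2, 89.7, 28.5]
ee_rot: [1.0, -0.027, 0.0, 0.0]
force: [-3.3, -0.7, 9.5]
finger_gap: -0.3
finger_force: 4.9
```

Request:
carry_out(
  series=[
    [0, 0, -0.2, 0, 0, 0],
    [0, 0, 0, 0, 0, 0],
    [0, 0, 0, 0, 0, 0],
  ],
)

```text
t: 5.95
eef_pos: [529.4, 89.8, 28.1]
ee_rot: [1.0, -0.027, 0.001, 0.001]
force: [-6.2, -1.4, 19.0]
finger_gap: -0.2
finger_force: 9.7
```

The end stop is firm (19 N). The pad's known 59 mm there gives a tip offset of about +31 mm. I retreat up and go to the right of the tab.

Request:
carry_out(
  series=[
    [0, 0, 0.7, 0, 0, 0],
    [0, 0, 1.5, 0, 0, 0],
    [0, 0, 3, 0, 0, 0],
    [0, 0, 3.2, 0, 0, 0],
    [2.1, -1.1, 0, 0, 0, 0],
    [2.1, -1.1, 0, 0, 0, 0],
    [2.1, -1.1, 0, 0, 0, 0],
    [2.1, -0.9, 0, 0, 0, 0],
    [0, 0, 0, 0, 0, 0],
    [0, 0, 0, 0, 0, 0],
  ],
)

```text
t: 6.78
eef_pos: [613.6, 46.3, 108.1]
ee_rot: [1.0, -0.028, -0.0, -0.0]
force: [0.1, 0.2, 0.0]
finger_gap: -0.1
finger_force: 0.0
```

Run:
```python
from h import *
s=observe();print(s["eef_pos"],s["force"])
p,d=capture("wrist");cv2.imwrite("pics/w3.png",p[:,:,::-1])
```

```text
[613.58867975  46.34341697 108.08372296] [0.11931548 0.20189037 0.0378002 ]
```

View pics/w3.png

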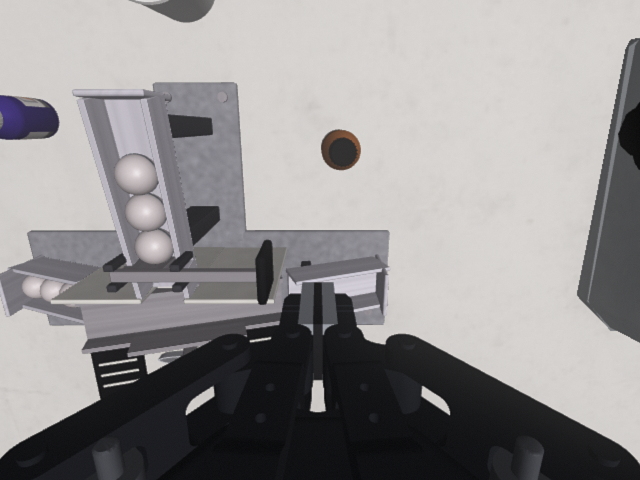

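The gate stays tipped right, the pods are still waiting at (135–153,175–245), and the tab at (264,272) is just left of the fingers. I descend beside it and push left.

Request:
carry_out(
  series=[
    [0, 0, -1.5, 0, 0, 0],
    [0, 0, -1.5, 0, 0, 0],
    [0, 0, -1.5, 0, 0, 0],
    [0, 0, 0, 0, 0, 0],
    [0.05, 0.9, 0, 0, 0, 0],
    [0.03, 0.6, 0, 0, 0, 0],
    [0.03, 0.5, 0, 0, 0, 0],
    [0.03, 0.5, 0, 0, 0, 0],
    [0.03, 0.5, 0, 0, 0, 0],
    [0, 0, 0, 0, 0, 0],
  ],
)

```text
t: 7.67
eef_pos: [615.3, 80.0, 64.8]
ee_rot: [1.0, -0.026, 0.001, -0.001]
force: [0.1, 0.3, 0.4]
finger_gap: 0.1
finger_force: 0.0
```

Request:
carry_out(
  series=[
    [0.03, 0.5, 0, 0, 0, 0],
    [0.03, 0.5, 0, 0, 0, 0],
    [0.03, 0.5, 0, 0, 0, 0],
    [0.03, 0.3, 0, 0, 0, 0],
    [0, 0, 0, 0, 0, 0],
    [0, 0, 0, 0, 0, 0],
  ],
)

```text
t: 8.17
eef_pos: [615.8, 86.9, 64.2]
ee_rot: [1.0, -0.029, -0.001, 0.006]
force: [-3.7, -10.9, 6.9]
finger_gap: -0.2
finger_force: 5.6
```

Run:
```python
from h import *
s=observe();print(s["eef_pos"],s["force"])
p,d=capture("wrist");q,e=capture("scene");t,f=capture("top")
a=cv2.resize(p[150:400,60:460],(400,250));b=cv2.resize(q[190:320,220:390],(400,306),interpolation=cv2.INTER_CUBIC)
c=cv2.convertScaleAbs(cv2.resize(t[170:310,200:390],(400,295),interpolation=cv2.INTER_CUBIC),alpha=1.6)
im=np.zeros((560,800,3),np.uint8);im[:250,:400]=a;im[:306,400:]=b;im[260:555,:400]=c
cv2.imwrite("pics/m4.png",im[:,:,::-1])
```

```text
[615.75826194  86.88754159  64.23966672] [ -3.71861922 -10.93817646   6.92010258]
```

View pics/m4.png

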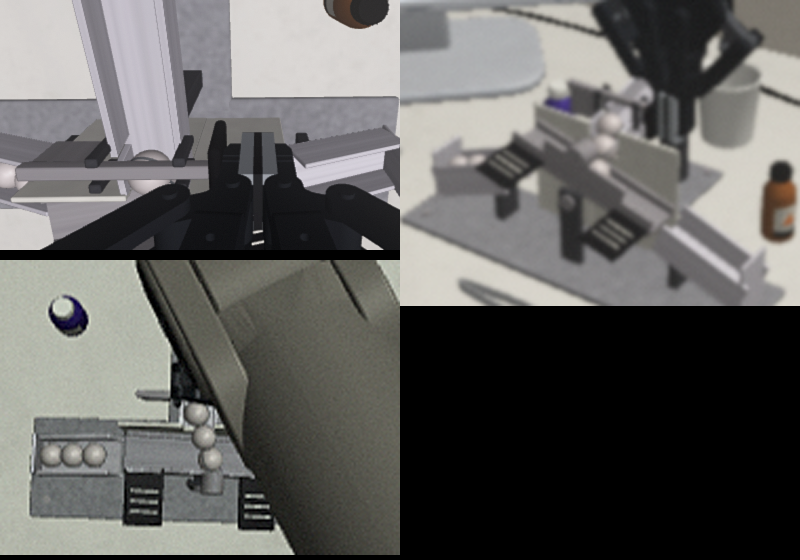

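The stop is drawn open (11 N against its end), and the pods are on their way down: one is on the gate and two are leaving the ramp. I hold and let them roll.

Request:
carry_out(
  series=[
    [0, 0, 0, 0, 0, 0],
    [0, 0, 0, 0, 0, 0],
    [0, 0, 0, 0, 0, 0],
    [0, 0, 0, 0, 0, 0],
    [0, 0, 0, 0, 0, 0],
    [0, 0, 0, 0, 0, 0],
    [0, 0, 0, 0, 0, 0],
    [0, 0, 0, 0, 0, 0],
    [0, 0, 0, 0, 0, 0],
    [0, 0, 0, 0, 0, 0],
    [0, 0, 0, 0, 0, 0],
    [0, 0, 0, 0, 0, 0],
  ],
)

```text
t: 9.32
eef_pos: [615.8, 87.0, 64.3]
ee_rot: [1.0, -0.03, -0.001, 0.006]
force: [-3.6, -9.7, 6.2]
finger_gap: 0.1
finger_force: 5.6
```

Request:
carry_out(
  series=[
    [-0.05, -0.7, 0, 0, 0, 0],
    [-0.05, -1, 0, 0, 0, 0],
    [-0.1, -1.5, 0, 0, 0, 0],
    [-0.1, -1.5, 0, 0, 0, 0],
    [0, 0, 3, 0, 0, 0],
    [0, 0, 3, 0, 0, 0],
    [0, 0, 3, 0, 0, 0],
    [-3, 0, 2, 0, 0, 0],
    [-3, 0, 0, 0, 0, 0],
    [-3, 0, 0, 0, 0, 0],
    [-3, 0, 0, 0, 0, 0],
    [0, 0, 0, 0, 0, 0],
  ],
)

```text
t: 10.32
eef_pos: [485.7, 49.8, 172.7]
ee_rot: [1.0, -0.025, -0.004, 0.001]
force: [-1.2, -0.2, -0.5]
finger_gap: 0.2
finger_force: 0.0
```

Request:
carry_out(
  series=[
    [-3, -2, 0, 0, 0, 0],
    [-3, -2, 0, 0, 0, 0],
    [-3, -2, 0, 0, 0, 0],
    [0, 0, 0, 0, 0, 0],
    [0, 0, 0, 0, 0, 0],
  ],
)

```text
t: 10.73
eef_pos: [402.1, -12.5, 173.8]
ee_rot: [1.0, -0.028, 0.0, 0.001]
force: [0.4, 0.4, 0.1]
finger_gap: -0.3
finger_force: 0.0
```

Run:
```python
from h import *
s=observe();print(s["t"],s["eef_pos"],s["force"])
q,e=capture("scene");t,f=capture("top")
c=cv2.convertScaleAbs(cv2.resize(t[170:310,200:390],(560,412),interpolation=cv2.INTER_CUBIC),alpha=1.6)
cv2.imwrite("pics/t5.png",c[:,:,::-1])
```

```text
10.7333 [402.07961181 -12.46135849 173.84256217] [0.383432   0.40941653 0.13731657]
```

View pics/t5.png

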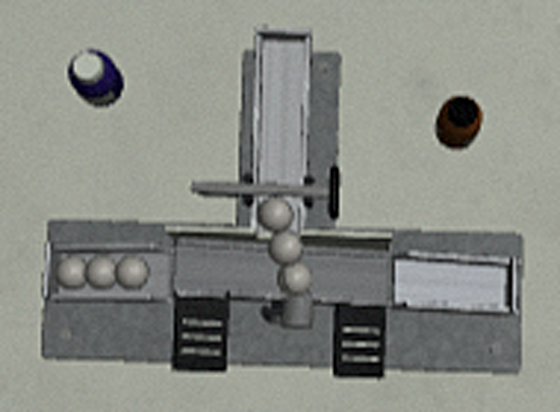

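The pods have stalled at (295,278), (285,248) and (275,215), lined up from the ramp's end to the gate's near lip by the counterweight. I measure heights there before touching anything.

Run:
```python
from h import *
t,f=capture("top");q,e=capture("scene")
g=lambda x,y:pt("top",(200+x/2.947,170+y/2.947),np.median(f[int(170+y/2.947)-1:int(170+y/2.947)+2,int(200+x/2.947)-1:int(200+x/2.947)+2])).round(1)
M=np.array([[613-75,0,0]])
def so(P): # sorter coords
    P=np.array(P);a=-.055;o=np.array([560,137.]);x=P[:2]-o;return np.round([x[0]*np.cos(a)+x[1]*np.sin(a),-x[0]*np.sin(a)+x[1]*np.cos(a),P[2]],1)
for n,x,y in [("padR",358,335),("padL",200,330),("padR in",340,345),("padR out",378,345),("pod0",295,277),("pod1",285,247),("pod2",275,214),("cw",297,312),("tabtop",334,192),("old",132,271),("trL",190,270),("trR",370,275),("lipR",360,300),("lipL",200,292),("bar",240,189)]:
    P=g(x,y);print(n,P,so(P))
cv2.imwrite("pics/s6.png",cv2.resize(q[205:305,235:385],(780,520),interpolation=cv2.INTER_CUBIC)[:,:,::-1])
```

```text
padR [540.8  92.   58.5] [-16.7 -46.   58.5]
padL [544.3 179.8  83. ] [-18.   41.9  83. ]
padR in [535.2 102.4  60.3] [-22.9 -35.9  60.3]
padR out [535.   80.6  53.9] [-21.9 -57.7  53.9]
pod0 [572.5 126.5  83.9] [13.1 -9.8 83.9]
pod1 [588.2 131.3  94.8] [28.5 -4.1 94.8]
pod2 [605.6 136.1 103.1] [ 45.6   1.6 103.1]
cw [551.3 124.9 109.9] [ -8.  -12.6 109.9]
tabtop [614.8 103.5 118.6] [ 56.6 -30.4 118.6]
old [580.9 221.4  54.2] [16.2 85.4 54.2]
trL [578.  185.1  81.8] [15.3 49.  81.8]
trR [575.5  84.2  51.8] [ 18.4 -51.9  51.8]
lipR [561.   90.3  54.3] [  3.6 -46.6  54.3]
lipL [564.7 178.7  92.4] [ 2.4 41.9 92.4]
bar [618.3 154.3 113.9] [ 57.3  20.5 113.9]
```

View pics/s6.png

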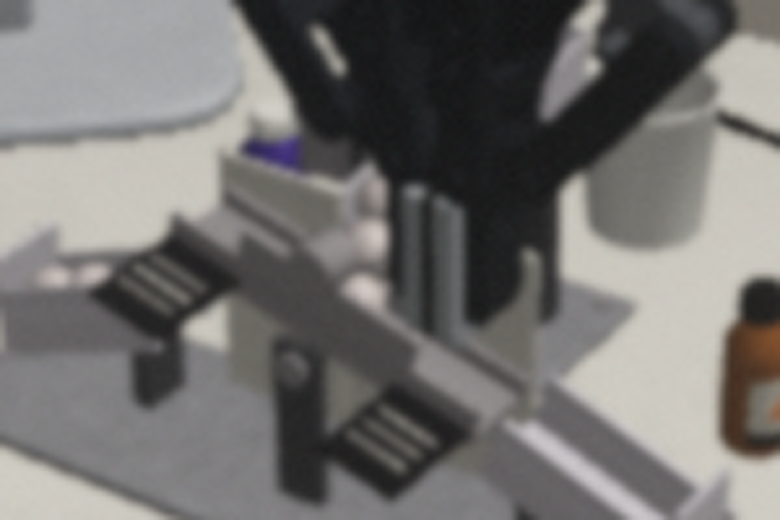

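The gate is fully over (right pad 58.5 mm, left 83 mm) and all three pods are past the stop. They are wedged in a line, with pod 1 at the ramp's end leaning on pod 0 in the trough. I can jog the gate a few millimetres through its left pad without touching the pods. That keeps it tilted right, and letting go makes it snap back and should loosen them.

Request:
carry_out(
  series=[
    [2.17, 3.25, -1, 0, 0, 0],
    [2.17, 3.25, -1, 0, 0, 0],
    [2.17, 3.25, -1, 0, 0, 0],
    [2.17, 3.25, -1, 0, 0, 0],
    [2.17, 3.25, -1, 0, 0, 0],
    [2.17, 3.25, -1, 0, 0, 0],
    [0, 0, -1.5, 0, 0, 0],
    [0, 0, -1.5, 0, 0, 0],
    [0, 0, -1.5, 0, 0, 0],
    [0, 0, -1, 0, 0, 0],
    [0, 0, 0, 0, 0, 0],
    [0, 0, 0, 0, 0, 0],
  ],
)

```text
t: 11.93
eef_pos: [533.1, 184.1, 58.4]
ee_rot: [1.0, -0.027, -0.001, -0.0]
force: [-0.0, -0.3, -0.1]
finger_gap: -0.0
finger_force: 0.0
```

Request:
carry_out(
  series=[
    [0, 0, -0.4, 0, 0, 0],
    [0, 0, -0.3, 0, 0, 0],
    [0, 0, -0.3, 0, 0, 0],
    [0, 0, 0, 0, 0, 0],
    [0, 0, 0, 0, 0, 0],
  ],
)

```text
t: 12.35
eef_pos: [533.2, 183.3, 49.1]
ee_rot: [1.0, -0.027, 0.0, 0.0]
force: [-0.1, -0.6, 0.1]
finger_gap: 0.1
finger_force: 0.0
```

```bash
cat > look.py <<'E'
from h import *
s=observe();print(s["t"],s["eef_pos"].round(1),s["force"].round(1))
t,f=capture("top");w,dw=capture("wrist");np.save("t_l.npy",t);np.save("w_l.npy",w)
T=camera_model("wrist")["tool_from_camera"];K=camera_model("wrist")["camera_matrix"];r=R.from_quat(s["ee_rot"]).as_matrix()
mt=camera_model("top")
def balls(img,dep,Kx,o,rot,n):
    sx=None
    hsv=cv2.cvtColor(img,cv2.COLOR_RGB2HSV);L=img.max(2)
    v,u=np.nonzero(dep>0);z=dep[v,u];P=(rot@(np.linalg.inv(Kx)@np.array([u,v,np.ones_like(u)])*z)).T+o
    a=np.hypot(1,0);x=P[:,0]-575;y=P[:,1]-136.5
    Y=y+.055*x
    # warm-white pod pixels: red clearly above blue
    c=img[v,u].astype(int);m=(c[:,0]-c[:,2]>=6*img.max()/255)&(L[v,u]>(95 if n=="top" else 130))&(abs(x)<75)&(abs(Y)<150)&(P[:,2]>25)
    k=np.zeros(dep.shape,np.uint8);k[v[m],u[m]]=1;k=cv2.morphologyEx(k,cv2.MORPH_OPEN,np.ones((2,2)))
    nn,l,st,ce=cv2.connectedComponentsWithStats(k);idx={}
    lab=l[v,u]
    for i in range(1,nn):
        if st[i,4]>25:
            q=P[lab==i];print(n,st[i,4],ce[i].round(),"world",q.mean(0).round(),"sorterY",round(float(Y[lab==i].mean())),"ztop",round(float(q[:,2].max())))
balls(t,f,mt["camera_matrix"],mt["origin"],R.from_quat(mt["attitude"]).as_matrix(),"top")
balls(w,dw,K,s["eef_pos"]+r@T[:3,3],r@T[:3,:3],"wrist")
E
python3 look.py
```

```text
12.35 [533.2 183.3  49.1] [-0.1 -0.6  0.1]
top 28 [296. 242.] world [607. 133. 101.] sorterY -2 ztop 105
top 26 [299. 253.] world [589. 128.  93.] sorterY -8 ztop 98
top 30 [301. 264.] world [573. 124.  83.] sorterY -12 ztop 88
wrist 4824 [453. 150.] world [594. 132.  97.] sorterY -4 ztop 108
wrist 61 [294. 140.] world [601. 188.  77.] sorterY 53 ztop 94
wrist 1451 [346. 147.] world [598. 169. 100.] sorterY 33 ztop 104
wrist 1297 [565. 147.] world [595.  96. 101.] sorterY -40 ztop 104
wrist 3185 [201. 182.] world [583. 237.  49.] sorterY 101 ztop 60
wrist 87 [435. 204.] world [574. 133.  85.] sorterY -3 ztop 87
wrist 145 [516. 255.] world [543.  89.  67.] sorterY -49 ztop 69
wrist 189 [321. 266.] world [548. 180.  81.] sorterY 42 ztop 84
wrist 144 [513. 271.] world [535.  89.  67.] sorterY -50 ztop 69
wrist 55 [338. 282.] world [540. 173.  81.] sorterY 34 ztop 88
wrist 137 [510. 286.] world [527.  90.  67.] sorterY -49 ztop 69look.py:13: RuntimeWarning: overflow encountered in scalar multiply
  c=img[v,u].astype(int);m=(c[:,0]-c[:,2]>=6*img.max()/255)&(L[v,u]>(95 if n=="top" else 130))&(abs(x)<75)&(abs(Y)<150)&(P[:,2]>25)
```

Request:
carry_out(
  series=[
    [0, 0, 2, 0, 0, 0],
    [0, 0, 1, 0, 0, 0],
    [0, 0, 0, 0, 0, 0],
    [0, 0, 0, 0, 0, 0],
    [0, 0, 0, 0, 0, 0],
  ],
)

```text
t: 12.87
eef_pos: [532.9, 183.3, 78.5]
ee_rot: [1.0, -0.027, -0.0, 0.0]
force: [0.4, 0.5, -0.0]
finger_gap: 0.1
finger_force: 0.0
```

```bash
python3 look.py 2>/dev/null
```

```text
12.8667 [532.9 183.3  78.5] [ 0.4  0.5 -0. ]
top 30 [295. 243.] world [606. 133. 101.] sorterY -2 ztop 105
top 29 [303. 264.] world [573. 122.  82.] sorterY -15 ztop 86
wrist 1332 [425. 117.] world [607. 135. 103.] sorterY 1 ztop 107
wrist 905 [340. 142.] world [599. 169.  99.] sorterY 34 ztop 104
wrist 817 [518. 142.] world [595.  96. 101.] sorterY -40 ztop 104
wrist 1688 [434. 171.] world [583. 127.  91.] sorterY -9 ztop 99
wrist 1486 [200. 173.] world [584. 248.  46.] sorterY 112 ztop 56
wrist 846 [244. 175.] world [582. 220.  56.] sorterY 84 ztop 60
wrist 101 [422. 192.] world [573. 131.  85.] sorterY -6 ztop 88
wrist 82 [486. 232.] world [543.  87.  60.] sorterY -51 ztop 64
wrist 95 [333. 247.] world [548. 174.  86.] sorterY 36 ztop 89
wrist 81 [483. 246.] world [535.  88.  60.] sorterY -51 ztop 64
wrist 42 [311. 249.] world [549. 185.  89.] sorterY 47 ztop 90
wrist 69 [481. 259.] world [527.  88.  61.] sorterY -51 ztop 64
wrist 138 [325. 263.] world [540. 178.  87.] sorterY 39 ztop 91
wrist 134 [326. 277.] world [532. 178.  86.] sorterY 39 ztop 91
```

The jog works: pod 0 moved right from y≈-10 to -15 and the gate snapped back fully. I repeat it a little deeper, several times.

Request:
carry_out(
  series=[
    [0, 0, -2.3, 0, 0, 0],
    [0, 0, -0.8, 0, 0, 0],
    [0, 0, 0, 0, 0, 0],
    [0, 0, 2.5, 0, 0, 0],
    [0, 0, 0, 0, 0, 0],
    [0, 0, 0, 0, 0, 0],
    [0, 0, -2.2, 0, 0, 0],
    [0, 0, -0.3, 0, 0, 0],
    [0, 0, 0, 0, 0, 0],
    [0, 0, 3, 0, 0, 0],
    [0, 0, 0, 0, 0, 0],
    [0, 0, 0, 0, 0, 0],
  ],
)

```text
t: 13.97
eef_pos: [534.8, 184.6, 80.0]
ee_rot: [1.0, -0.027, 0.002, -0.001]
force: [0.1, 0.3, -0.7]
finger_gap: -0.2
finger_force: 0.0
```

```bash
python3 look.py 2>/dev/null | grep -v "world \[5[2-4]"
```

```text
13.9667 [534.8 184.6  80. ] [ 0.1  0.3 -0.7]
top 26 [295. 250.] world [596. 135.  77.] sorterY -1 ztop 79
top 27 [333. 266.] world [570.  71.  68.] sorterY -65 ztop 72
wrist 1092 [356. 145.] world [598. 162.  86.] sorterY 26 ztop 105
wrist 801 [519. 145.] world [595.  91.  92.] sorterY -44 ztop 105
wrist 1461 [202. 175.] world [584. 248.  47.] sorterY 112 ztop 56
wrist 829 [246. 177.] world [583. 220.  57.] sorterY 84 ztop 61
wrist 377 [534. 184.] world [571.  64.  62.] sorterY -72 ztop 65
wrist 245 [547. 182.] world [571.  55.  59.] sorterY -82 ztop 65
wrist 192 [429. 180.] world [580. 128.  84.] sorterY -8 ztop 89
wrist 820 [473. 190.] world [573. 105.  80.] sorterY -32 ztop 84
wrist 733 [419. 195.] world [574. 133.  89.] sorterY -3 ztop 92
```

They are free and rolling right. I clear off upward and look again.

Request:
carry_out(
  series=[
    [0, 0, 3, 0, 0, 0],
    [0, 0, 3, 0, 0, 0],
    [-3, -1, 1, 0, 0, 0],
    [-3, -1, 0, 0, 0, 0],
    [-3, -1, 0, 0, 0, 0],
    [-2, -1, 0, 0, 0, 0],
    [0, 0, 0, 0, 0, 0],
    [0, 0, 0, 0, 0, 0],
    [0, 0, 0, 0, 0, 0],
    [0, 0, 0, 0, 0, 0],
    [0, 0, 0, 0, 0, 0],
    [0, 0, 0, 0, 0, 0],
  ],
)

```text
t: 15.07
eef_pos: [423.8, 144.1, 147.8]
ee_rot: [1.0, -0.027, -0.0, -0.001]
force: [0.3, -0.8, 0.4]
finger_gap: -0.2
finger_force: 0.0
```

```bash
python3 look.py 2>/dev/null;  python3 - <<'E'
from h import *
f=capture("top")[1]
g=lambda u,v:pt("top",(u,v),np.median(f[v-1:v+2,u-1:u+2])).round(1)
for n,u,v in [("padR",321,284),("padL",268,282),("tabtop",313,235),("chR1",340,264),("chR2",350,266),("chR3",360,266)]: print(n,g(u,v))
E
```

```text
15.0667 [423.8 144.1 147.8] [ 0.3 -0.8  0.4]
wrist 310 [140.   7.] world [581. 257.  43.] sorterY 120 ztop 48
wrist 248 [164.   6.] world [579. 238.  49.] sorterY 102 ztop 55
wrist 201 [190.   4.] world [577. 219.  56.] sorterY 82 ztop 59
wrist 60 [450.   3.] world [568.  50.  58.] sorterY -87 ztop 60
wrist 78 [459.   5.] world [568.  43.  54.] sorterY -94 ztop 57
wrist 138 [473.   5.] world [568.  32.  51.] sorterY -105 ztop 53
wrist 109 [482.  10.] world [566.  24.  47.] sorterY -113 ztop 52
wrist 332 [500.   9.] world [567.  10.  42.] sorterY -127 ztop 46
wrist 29 [243.  38.] world [548. 181.  87.] sorterY 43 ztop 89
wrist 28 [388.  48.] world [543.  90.  61.] sorterY -48 ztop 63
wrist 71 [249.  53.] world [540. 178.  86.] sorterY 40 ztop 90
wrist 36 [382.  74.] world [528.  94.  62.] sorterY -45 ztop 64
padR [540.3  92.8  57.6]
padL [544.3 179.6  82.8]
tabtop [614.9 104.  119.4]
chR1 [574.3  59.3  46.1]
chR2 [570.1  42.6  50.4]
chR3 [570.2  25.   43.7]
```

All three pods lie in the right chute (sorter y ≈ -87, -107, -127), the mirror of the old three, which have not moved. The tab travelled only about 29 mm, so I push it again to make sure it is at its end.

Request:
carry_out(
  series=[
    [2.73, -1.2, -0.4, 0, 0, 0],
    [2.73, -1.2, -0.4, 0, 0, 0],
    [2.73, -1.2, -0.4, 0, 0, 0],
    [2.73, -1.2, -0.4, 0, 0, 0],
    [2.73, -1.2, -0.4, 0, 0, 0],
    [2.73, -1.2, -0.4, 0, 0, 0],
    [2.73, -1.2, -0.4, 0, 0, 0],
    [0, 0, -1.8, 0, 0, 0],
    [0, 0, -1.8, 0, 0, 0],
    [0, 0, -1.8, 0, 0, 0],
    [0, 0, 0, 0, 0, 0],
    [0, 0, 0, 0, 0, 0],
  ],
)

```text
t: 16.22
eef_pos: [613.3, 59.3, 64.7]
ee_rot: [1.0, -0.027, -0.001, 0.0]
force: [0.1, -0.3, 0.3]
finger_gap: -0.1
finger_force: 0.0
```

Request:
carry_out(
  series=[
    [0.05, 1, 0, 0, 0, 0],
    [0.05, 1, 0, 0, 0, 0],
    [0.02, 0.4, 0, 0, 0, 0],
    [0, 0.3, 0, 0, 0, 0],
    [0, 0, 0, 0, 0, 0],
    [0, 0, 0, 0, 0, 0],
  ],
)

```text
t: 16.72
eef_pos: [615.7, 87.2, 66.4]
ee_rot: [1.0, -0.027, 0.0, -0.0]
force: [-0.4, -0.5, -0.5]
finger_gap: 0.1
finger_force: 0.0
```

Request:
carry_out(
  series=[
    [0, 0.3, 0, 0, 0, 0],
    [0, 0, 0, 0, 0, 0],
    [0, 0, 0, 0, 0, 0],
  ],
)

```text
t: 16.97
eef_pos: [615.7, 87.3, 66.1]
ee_rot: [1.0, -0.028, -0.0, 0.001]
force: [-0.9, -5.2, 3.7]
finger_gap: 0.0
finger_force: 2.5
```

Request:
carry_out(
  series=[
    [0, 0.4, 0, 0, 0, 0],
    [0, 0.2, 0, 0, 0, 0],
    [0, 0, 0, 0, 0, 0],
  ],
)

```text
t: 17.22
eef_pos: [615.6, 87.1, 66.2]
ee_rot: [1.0, -0.029, -0.001, 0.006]
force: [-2.7, -12.2, 8.5]
finger_gap: 0.4
finger_force: 6.3
```

Run:
```python
from h import *
s=observe();w,d=capture("wrist");t,f=capture("top")
m=camera_model("wrist");T=m["tool_from_camera"];K=np.linalg.inv(m["camera_matrix"]);r=R.from_quat(s["ee_rot"]).as_matrix()
for v in (288,300):
  for u in range(226,330,4):
    P=s["eef_pos"]+r@(T[:3,:3]@(K@[u,v,1]*d[v,u])+T[:3,3]);print(v,u,w[v,u],P.round(1))
```

```text
288 226 [192 188 197] [618.1 129.1  87.3]
288 230 [192 188 198] [617.9 127.3  87.2]
288 234 [174 169 179] [618.3 125.1  88.3]
288 238 [187 183 192] [626.3 118.7 106. ]
288 242 [123 120 127] [625.4 117.5 104.2]
288 246 [44 43 46] [625.  115.9 103.7]
288 250 [45 44 47] [624.5 114.4 102.9]
288 254 [60 58 60] [622.8 113.5  99.4]
288 258 [112 110 108] [597.5 122.6  44.5]
288 262 [119 116 114] [598.  119.9  46. ]
288 266 [118 116 114] [597.4 117.7  45.1]
288 270 [114 111 110] [597.7 115.1  46. ]
288 274 [28 26 28] [629.6 102.5 115.1]
288 278 [28 27 29] [629.8 100.8 115.9]
288 282 [27 27 28] [628.1  99.8 112.3]
288 286 [35 34 36] [622.2  99.6  99.9]
288 290 [114 112 110] [596.8 103.3  45.7]
288 294 [115 113 110] [597.  100.9  46.4]
288 298 [115 112 110] [596.4  98.6  45.4]
288 302 [87 88 93] [626.   92.1 109. ]
288 306 [85 87 91] [626.1  90.5 109.5]
288 310 [85 87 92] [625.8  88.9 109. ]
288 314 [36 36 37] [626.4  87.2 110.6]
288 318 [28 28 29] [625.8  85.6 109.5]
288 322 [84 86 91] [625.9  84.  110. ]
288 326 [85 87 92] [625.4  82.4 109.1]
300 226 [189 184 194] [611.9 129.9  87.3]
300 230 
[... 284 characters left out ...]
19 117 115] [597.7 120.1  60.8]
300 262 [119 116 114] [597.4 118.   60.4]
300 266 [117 115 113] [597.4 115.7  60.7]
300 270 [27 26 29] [627.8 103.5 121.6]
300 274 [30 30 32] [627.9 101.9 122.1]
300 278 [30 28 31] [627.9 100.4 122.1]
300 282 [27 26 27] [626.   99.4 118.7]
300 286 [29 29 32] [622.4  98.7 111.7]
300 290 [28 27 30] [622.5  97.1 112.1]
300 294 [28 29 30] [622.5  95.5 112.3]
300 298 [26 27 29] [622.4  93.9 112.3]
300 302 [86 89 92] [625.8  91.8 119.2]
300 306 [83 85 90] [625.9  90.3 119.5]
300 310 [83 85 89] [625.8  88.8 119.6]
300 314 [29 29 31] [625.6  87.3 119.4]
300 318 [27 26 28] [626.   85.8 120.2]
300 322 [69 71 74] [625.5  84.3 119.5]
300 326 [85 86 91] [625.9  82.8 120.5]
```

The finger sits against the tab's right face and nothing else is near it. The tab does not move under 12 N against about 1 N of friction, and stops at the same place as before, so the stop is fully open. I retreat.

Request:
carry_out(
  series=[
    [-0.05, -0.8, 0, 0, 0, 0],
    [-0.1, -1.2, 0, 0, 0, 0],
    [-0.1, -1.5, 0, 0, 0, 0],
    [0, -0.5, 0, 0, 0, 0],
    [0, 0, 3, 0, 0, 0],
    [0, 0, 3, 0, 0, 0],
    [0, 0, 3, 0, 0, 0],
    [-3.2, 0, 2, 0, 0, 0],
    [-3.2, 0, 0, 0, 0, 0],
    [-3.2, 0, 0, 0, 0, 0],
    [-3.2, 0, 0, 0, 0, 0],
    [-3.2, 0, 0, 0, 0, 0],
  ],
)

```text
t: 18.32
eef_pos: [451.3, 57.0, 175.5]
ee_rot: [1.0, -0.026, -0.0, -0.001]
force: [0.2, -0.4, 0.1]
finger_gap: 0.2
finger_force: 0.0
```

Request:
carry_out(
  series=[
    [-2.5, 0, 0, 0, 0, 0],
    [-2, 0, 0, 0, 0, 0],
    [0, 0, 0, 0, 0, 0],
    [0, 0, 0, 0, 0, 0],
    [0, 0, 0, 0, 0, 0],
  ],
)

```text
t: 18.73
eef_pos: [408.8, 56.0, 176.1]
ee_rot: [1.0, -0.027, 0.001, -0.0]
force: [-0.4, -0.4, -0.1]
finger_gap: 0.0
finger_force: 0.0
```

```bash
python3 look.py 2>/dev/null;  python3 - <<'E'
from h import *
f=capture("top")[1]
g=lambda u,v:pt("top",(u,v),np.median(f[v-1:v+2,u-1:u+2])).round(1)
for n,u,v in [("padR",321,284),("padL",268,282),("tabtop",313,235),("oil",355,209),("stain",230,192)]: print(n,g(u,v))
E
```

```text
18.7333 [408.8  56.  176.1] [-0.4 -0.4 -0.1]
wrist 213 [39.  6.] world [580. 257.  43.] sorterY 120 ztop 50
wrist 165 [58.  4.] world [578. 238.  50.] sorterY 102 ztop 53
wrist 113 [79.  3.] world [576. 218.  57.] sorterY 82 ztop 99
wrist 29 [314.   2.] world [567.  50.  57.] sorterY -87 ztop 59
wrist 76 [323.   3.] world [567.  43.  54.] sorterY -94 ztop 58
wrist 81 [338.   4.] world [567.  31.  51.] sorterY -106 ztop 53
wrist 129 [348.   7.] world [565.  24.  48.] sorterY -113 ztop 51
wrist 288 [367.   8.] world [565.   9.  42.] sorterY -128 ztop 46
wrist 38 [114.  45.] world [540. 183.  88.] sorterY 45 ztop 90
wrist 57 [119.  58.] world [532. 182.  88.] sorterY 43 ztop 91
padR [540.2  92.8  58.9]
padL [544.3 179.6  83. ]
tabtop [614.9 104.  119.6]
oil [666.7  31.6  60.8]
stain [703.1 246.5  53.8]
```

```bash
python3 -c "
from cell import *
print(sign_off())"
```

```text
the job is handed in; nothing more can be done
None
```

I rocked the gate fully right, then pushed the stop open to its end; the pods jammed at the gate, so I freed them by jogging the left pad a few mm, and all three rolled into the right chute. The old pods and both bottles stayed put (cup and tweezers not re-measured), the job was handed in at about 19 s with the arm clear, and I viewed 12 pictures against the limit of 10.

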